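# Set up a lamp burn-in test

## Robot

A 7-joint arm with a two-finger parallel gripper is mounted at the origin on the work surface. World frame = base frame: x ahead of the robot, y to its left, z up, the work surface at z = 0. Lengths are in m, angles in rad, forces in N, time in s.
With the tool pointing down it reaches from about 0.35 to 0.9 m from the base axis. Payload 8.1 kg.
Tool frame: the origin (TCP) lies at the very end of the fingers, on their centre line; the grasp point (between the pads) lies 19 mm behind it; z points along the fingers, x is the direction in which the jaws open and shut, and the axes are right-handed (so a half turn about z gives the same grasp; the last joint's range is limited). The gripper opens to 92 mm and grips with 3 to 60 N. Pads are 19 mm wide; open, the fingers measure 130 mm over their backs; the gripper's body (75 mm by 190 mm) begins 47 mm behind the grasp point.
Start: joints at [-1.382, 0.434, 0.025, 1.573, -0.012, 1.134, -0.075], TCP at [0.18, 0.599, 0.227] pointing down, gripper open.
Joint ranges: [-2.62, 2.62], [-0.44, 2.09], [-1.27, 1.32], [0.08, 2.57], [-1.32, 4.46], [0.12, 2], [-2.74, 2.74]. Speed limits (rad/s): [2.22, 2.22, 3.01, 3.01, 3.14, 3.14, 3.14].

## Interface

Orientations are given as a rotation vector (axis times angle).
In Python, from cell import status, viewer, arm gives the robot as it stands.
- The arm moves only by the tool jog_arm, never from a script. Its argument "commands" is text: rows parted by semicolons, each of 7 numbers parted by spaces: the closure, from -1 (fully open) to 1 (shut), then the shift along the world's x, y, z normalised to -1 to 1, where 1 is 0.3 m, then the turn, a rotation vector about the world's x, y, z normalised to -1 to 1, where 1 is 2 pi rad. In form: jaw dx dy dz wx wy wz; .... A call has exactly 5 rows; each row shifts and turns the commanded pose from where the row before left it; what a row does not reach is not made up. A row lasts 1/10 s, in which the tool goes at most 50 mm and 8.59 degrees, less where a joint would pass 70% of its speed; a pose out of reach is approached as far as the arm can. A call with a number of a shift or a turn outside -1 to 1 is refused whole. A call with a gripper value outside its range is refused whole. The fingers move at their own pace and stop on an object; "force" is the grip in N (left out, the last holds). Time passes only in rows, so rows that do not move let the fingers close, or fill a call up. It gives the time, the measured TCP pose, the force and the opening at its end, in the units of the state.
- status.observe(): the state, without advancing time (a new reading comes with each control period).
- viewer.get_image(name): name is "scene" or "top"; returns a dict with "pixels" (480x640x3 uint8, red, green, blue), "z_map" (480x640 float32, m along the optical axis (not along the pixel's ray), 0 where there is no reading), "camera_matrix" (3x3 intrinsics, pixels), "R" (3x3) and "t" (3): a world point X has camera coordinates R X + t. Camera axes: x right, y down, z forward; pixel columns grow to the right and rows downward; lengths in m; the calibration is good to about 2 mm. A picture is of the moment at which its call begins.
- arm.sign_off(): hands the job in, once; it reports no verdict.
The state is a dict: "clock": time; "joints": joint angles; "dq": joint speeds; "joint_efforts": joint torques, N m; "position": TCP position; "ee_rot": TCP orientation; "force": force on the tool from outside, world axes, zero at the start; "ft_torque": the same for the moment, N m; "width": opening from 0.0 (shut) to 1.0 (fully open).
Only numpy, scipy, OpenCV 4.12 (cv2) and the standard library are available. Lean on these libraries where they do the work, as an engineer would, in place of code of your own. Each camera call takes 0.05 s, during which the arm holds its last target. There are 200 camera calls.

## Task

Lock every lamp module that stands on the bench into a socket of the test fixture, any free one: push it down against the spring, turn it a quarter turn clockwise and let it spring up into its lock. Push the light meter along the bench, without lifting it, until it sits square inside its white outline, and only when all that is done throw the power switch over to on. Leave the screwdriver, solder spool and bottle where they are.

Things in the scene. Friction and masses are not known exactly. Their poses are not given: they have to be found in the camera images.
- lamp1_collar (a point): lamp module, 80 mm tall, 0.12 kg, stands on its foot. From the foot up: steel neck 32 mm across, 36 mm long, tapered end; two brass lugs along +x and -x reach 22 mm from the axis, 6 mm wide, 6 tall, centred 12 mm above the foot; black collar 42 (x) by 30 (y) by 28 mm tall: grip across y; clear lens 28 mm across. Point: collar centre, 50 mm above the foot; z up. May be absent
- lamp2_collar (a point): a lamp module just like lamp1 (collar centre, 50 mm above the foot; lugs along x, grip across y). Three or four modules are there, upright at the start; half a turn about z gives the same module; any module fits any socket
- lamp3_collar (a point): a lamp module just like lamp1 (collar centre, 50 mm above the foot; lugs along x, grip across y). Three or four modules are there, upright at the start; half a turn about z gives the same module; any module fits any socket
- lamp4_collar (a point): a lamp module just like lamp1 (collar centre, 50 mm above the foot; lugs along x, grip across y). Three or four modules are there, upright at the start; half a turn about z gives the same module; any module fits any socket
- socket1_mouth (a point): bayonet socket, 63 mm across, 46 tall, fixed on a 10 mm plate; point: bore centre, level with the rim top; z up. Bore 35 mm; two 11 mm wide lug slots along +x and -x. Pressed until the collar point is 22 to 26 mm above the rim, a module turns clockwise seen from above (never counter-clockwise); at 90 degrees is a stop, there the spring lifts it 4 mm into the lock: collar point 31 mm above the rim
- socket2_mouth (a point): a socket just like socket1 (bore centre, level with the rim top; slots along +x and -x; locked modules have their lugs along y). The four sockets stand 95 mm apart in a row, each turned a little differently
- socket3_mouth (a point): a socket just like socket1 (bore centre, level with the rim top; slots along +x and -x; locked modules have their lugs along y). The four sockets stand 95 mm apart in a row, each turned a little differently
- socket4_mouth (a point): a socket just like socket1 (bore centre, level with the rim top; slots along +x and -x; locked modules have their lugs along y). The four sockets stand 95 mm apart in a row, each turned a little differently
- plunger1 (a joint): the brass spring plunger in the bore of socket1: metres pressed down. 0 = free, its top 9 mm below the rim; 2 N at first touch and 0.5 N more per mm; bottom at 0.019. The foot meets it just as the lugs reach the rim; a module can turn at 0.014 to 0.019 and a locked one leaves it at about 0.010
- plunger2 (a joint): the brass spring plunger in the bore of socket2: metres pressed down. 0 = free, its top 9 mm below the rim; 2 N at first touch and 0.5 N more per mm; bottom at 0.019. The foot meets it just as the lugs reach the rim; a module can turn at 0.014 to 0.019 and a locked one leaves it at about 0.010
- plunger3 (a joint): the brass spring plunger in the bore of socket3: metres pressed down. 0 = free, its top 9 mm below the rim; 2 N at first touch and 0.5 N more per mm; bottom at 0.019. The foot meets it just as the lugs reach the rim; a module can turn at 0.014 to 0.019 and a locked one leaves it at about 0.010
- plunger4 (a joint): the brass spring plunger in the bore of socket4: metres pressed down. 0 = free, its top 9 mm below the rim; 2 N at first touch and 0.5 N more per mm; bottom at 0.019. The foot meets it just as the lugs reach the rim; a module can turn at 0.014 to 0.019 and a locked one leaves it at about 0.010
- meter_mid (a point): the light meter: a grey box 110 mm (x) by 100 mm (y) by 60 mm tall, about 0.6 kg, too wide to grip, to be pushed along the bench; the point is its centre, 30 mm above its underside, z up
- outline_mid (a point): the white outline for the light meter, marked flat on the bench beside the fixture: inside it measures 130 mm (x) by 120 mm (y); the point is its centre, on the bench. Neither it nor the meter has a preferred way round, but the meter's x lies along the outline's x
- switch (a joint): the power switch, a steel toggle lever about 70 mm long on a black block: 0 = off, leaning towards the robot (-x); 1.0 = on, leaning away (+x); it swings in the x-z plane and stays where it is left, so it can be pushed over by its tip
- switch_tip (a point): the tip of the power switch's lever
- screwdriver: a yellow-handled screwdriver lying on the bench; leave alone
- solder: a small aluminium solder spool, 56 mm across, 38 mm tall, beyond the fixture; leave alone
- cleaner: a white bottle, 48 mm across, 110 mm tall; leave alone
There are look-alikes about, which are no part of the job. Leave any green or orange look-alike of the part that bears switch alone.

How it is judged:
On the way, in this order (a step that is already met when the one before it is completed fails the run):
1. every lamp module present is locked in a socket and the light meter sits inside its outline (in any order) (((horizontal distance between lamp1_collar and socket1_mouth below 0.006 m and z of lamp1_collar in the frame of socket1_mouth between 0.0285 and 0.0345 m and angle between the x axis of lamp1_collar and the y axis of socket1_mouth, either way round below 0.24 rad and angle between lamp1_collar's own z axis and vertical below 0.15 rad) or (horizontal distance between lamp1_collar and socket2_mouth below 0.006 m and z of lamp1_collar in the frame of socket2_mouth between 0.0285 and 0.0345 m and angle between the x axis of lamp1_collar and the y axis of socket2_mouth, either way round below 0.24 rad and angle between lamp1_collar's own z axis and vertical below 0.15 rad) or (horizontal distance between lamp1_collar and socket3_mouth below 0.006 m and z of lamp1_collar in the frame of socket3_mouth between 0.0285 and 0.0345 m and angle between the x axis of lamp1_collar and the y axis of socket3_mouth, either way round below 0.24 rad and angle between lamp1_collar's own z axis and vertical below 0.15 rad) or (horizontal distance between lamp1_collar and socket4_mouth below 0.006 m and z of lamp1_collar in the frame of socket4_mouth between 0.0285 and 0.0345 m and angle between the x axis of lamp1_collar and the y axis of socket4_mouth, either way round below 0.24 rad and angle between lamp1_collar's own z axis and vertical below 0.15 rad)) and ((horizontal distance between lamp2_collar and socket1_mouth below 0.006 m and z of lamp2_collar in the frame of socket1_mouth between 0.0285 and 0.0345 m and angle between the x axis of lamp2_collar and the y axis of socket1_mouth, either way round below 0.24 rad and angle between lamp2_collar's own z axis and vertical below 0.15 rad) or (horizontal distance between lamp2_collar and socket2_mouth below 0.006 m and z of lamp2_collar in the frame of socket2_mouth between 0.0285 and 0.0345 m and angle between the x axis of lamp2_collar and the y axis of socket2_mouth, either way round below 0.24 rad and angle between lamp2_collar's own z axis and vertical below 0.15 rad) or (horizontal distance between lamp2_collar and socket3_mouth below 0.006 m and z of lamp2_collar in the frame of socket3_mouth between 0.0285 and 0.0345 m and angle between the x axis of lamp2_collar and the y axis of socket3_mouth, either way round below 0.24 rad and angle between lamp2_collar's own z axis and vertical below 0.15 rad) or (horizontal distance between lamp2_collar and socket4_mouth below 0.006 m and z of lamp2_collar in the frame of socket4_mouth between 0.0285 and 0.0345 m and angle between the x axis of lamp2_collar and the y axis of socket4_mouth, either way round below 0.24 rad and angle between lamp2_collar's own z axis and vertical below 0.15 rad)) and ((horizontal distance between lamp3_collar and socket1_mouth below 0.006 m and z of lamp3_collar in the frame of socket1_mouth between 0.0285 and 0.0345 m and angle between the x axis of lamp3_collar and the y axis of socket1_mouth, either way round below 0.24 rad and angle between lamp3_collar's own z axis and vertical below 0.15 rad) or (horizontal distance between lamp3_collar and socket2_mouth below 0.006 m and z of lamp3_collar in the frame of socket2_mouth between 0.0285 and 0.0345 m and angle between the x axis of lamp3_collar and the y axis of socket2_mouth, either way round below 0.24 rad and angle between lamp3_collar's own z axis and vertical below 0.15 rad) or (horizontal distance between lamp3_collar and socket3_mouth below 0.006 m and z of lamp3_collar in the frame of socket3_mouth between 0.0285 and 0.0345 m and angle between the x axis of lamp3_collar and the y axis of socket3_mouth, either way round below 0.24 rad and angle between lamp3_collar's own z axis and vertical below 0.15 rad) or (horizontal distance between lamp3_collar and socket4_mouth below 0.006 m and z of lamp3_collar in the frame of socket4_mouth between 0.0285 and 0.0345 m and angle between the x axis of lamp3_collar and the y axis of socket4_mouth, either way round below 0.24 rad and angle between lamp3_collar's own z axis and vertical below 0.15 rad)) and ((horizontal distance between lamp4_collar and socket1_mouth below 0.006 m and z of lamp4_collar in the frame of socket1_mouth between 0.0285 and 0.0345 m and angle between the x axis of lamp4_collar and the y axis of socket1_mouth, either way round below 0.24 rad and angle between lamp4_collar's own z axis and vertical below 0.15 rad) or (horizontal distance between lamp4_collar and socket2_mouth below 0.006 m and z of lamp4_collar in the frame of socket2_mouth between 0.0285 and 0.0345 m and angle between the x axis of lamp4_collar and the y axis of socket2_mouth, either way round below 0.24 rad and angle between lamp4_collar's own z axis and vertical below 0.15 rad) or (horizontal distance between lamp4_collar and socket3_mouth below 0.006 m and z of lamp4_collar in the frame of socket3_mouth between 0.0285 and 0.0345 m and angle between the x axis of lamp4_collar and the y axis of socket3_mouth, either way round below 0.24 rad and angle between lamp4_collar's own z axis and vertical below 0.15 rad) or (horizontal distance between lamp4_collar and socket4_mouth below 0.006 m and z of lamp4_collar in the frame of socket4_mouth between 0.0285 and 0.0345 m and angle between the x axis of lamp4_collar and the y axis of socket4_mouth, either way round below 0.24 rad and angle between lamp4_collar's own z axis and vertical below 0.15 rad)) and horizontal distance between meter_mid and outline_mid below 0.015 m and angle between the x axis of meter_mid and the x axis of outline_mid, either way round below 0.23 rad and height (world z) of meter_mid below 0.034 m), for 0.2 s.
2. the power switch is then thrown to on (value of joint switch above 0.85 rad), for 0.2 s.
At the end, for the whole second after the job is handed in: Each lamp present is upright in a socket (6 mm), a quarter turn from the slots (14 degrees), sprung up into its lock (collar point 28.5 to 34.5 mm above the rim); the meter rests inside the outline (centre 15 mm, square 13 degrees); the switch is above 0.85 rad (all of step 1 and value of joint switch above 0.85 rad and linear speed of meter below 0.02 m/s); the robot touches nothing.
It fails at once if the screwdriver, solder spool or bottle is moved by more than 3 cm (distance of any of screwdriver, solder, cleaner from where it was at the start of the episode above 0.03 m).
It fails at once if the light meter is lifted off the bench or tipped up (height (world z) of meter_mid above 0.05 m or angle between meter_mid's own z axis and vertical above 0.35 rad).
Of lamp1, lamp2, lamp3, lamp4 only 3 to 4 are there at a start; the rules pass over those that are not, and their reading is None.
At some moment in a run one of meter may be knocked a few centimetres aside while the robot is not near it.
It also fails if it takes over 208 s, if anything falls off the work surface, if the arm or the gripper's body presses on something with over 40 N, if the wrist force passes 120 N, or if a joint passes its speed limit or range.

## Working session

There is one attempt and no reset: what is moved stays moved. The work goes in short steps, Python scripts to look and compute and a tool call to move; the robot and the scene stay as the last step left them, time stands still between calls to the robot, and variables do not carry over. Pictures are saved under pics/ and viewed, about 12 in all and at most 16, crops included, and the job is handed in when it is done.

Besides the shell and the picture viewer there is one more tool, called as name(argument=value, ...), one argument or row to a line, values as JSON. jog_arm: Moves the arm, as the interface text tells. Scaled input: -1 to 1 covers 0.3 m each way for a shift and 2 pi rad each way for a turn. Its arguments: {"type":"object","properties":{"commands":{"type":"string"},"force":{"type":"number"}},"required":["commands"]}

```bash
ls; mkdir -p pics; cat > h.py <<'E'
import numpy as np, cv2
from cell import status, viewer, arm
def snap(n, save=None):
    d=viewer.get_image(n)
    np.savez('/tmp/%s.npz'%n, **d)
    if save: cv2.imwrite('pics/'+save, cv2.cvtColor(d['pixels'],cv2.COLOR_RGB2BGR))
    return d
def load(n): return dict(np.load('/tmp/%s.npz'%n))
def cloud(d):
    K=d['camera_matrix'];z=d['z_map'].astype(float);v,u=np.mgrid[:480,:640]
    c=np.stack([(u-K[0,2])/K[0,0]*z,(v-K[1,2])/K[1,1]*z,z],-1)
    return (c-d['t'])@d['R']   # world
def ray(d,u,v,zw):
    K=d['camera_matrix'];r=d['R'].T@np.array([(u-K[0,2])/K[0,0],(v-K[1,2])/K[1,1],1.]);o=-d['R'].T@d['t']
    return o+r*(zw-o[2])/r[2]
def proj(d,X):
    c=d['R']@np.array(X)+d['t'];p=d['camera_matrix']@c;return p[:2]/p[2]
E
python3 - <<'E'
from h import *
for n in('scene','top'):
    d=snap(n,n+'0.png');print(n,-d['R'].T@d['t'],d['R'][2],d['camera_matrix'][0])
print(status.observe())
E
```

```text
pics
scene [ 1.2024722  -0.0174497   1.09119405] [-0.54466494  0.04078263 -0.83766155] [569.30846313   0.         325.63286796]
top [0.32756145 0.03716402 1.2105643 ] [ 0.16608551 -0.0092203  -0.98606825] [537.46077985   0.         321.79241378]
{'clock': 0.1, 'joints': array([-1.38160402,  0.43514025,  0.02500198,  1.5739965 , -0.01160689,
        1.13396659, -0.07507893]), 'dq': array([ 1.14705484e-03, -2.91428196e-03,  2.31701523e-03, -1.65518708e-03,
        1.95866325e-04, -7.08317636e-05,  7.29492174e-05]), 'joint_efforts': array([ 3.06552523e-03, -6.69115663e+01,  9.87911336e-01, -3.15143073e+01,
       -6.05863519e-02,  3.73902312e-02,  5.59284604e-05]), 'position': array([0.17972952, 0.5981395 , 0.22603559]), 'ee_rot': array([ 2.52012902e+00,  1.87424600e+00, -1.59044671e-03]), 'force': array([-0.18386146, -0.47455428, -0.44237036]), 'ft_torque': array([-0.03657533,  0.03160777, -0.01202817]), 'width': 1.00023973048018}
```

View pics/scene0.png

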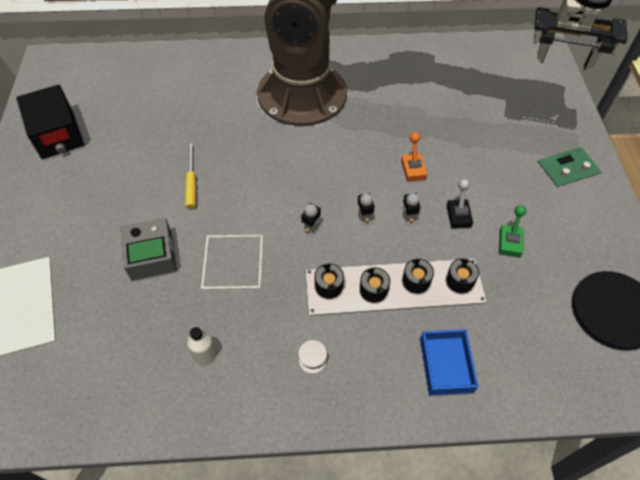

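View pics/top0.png

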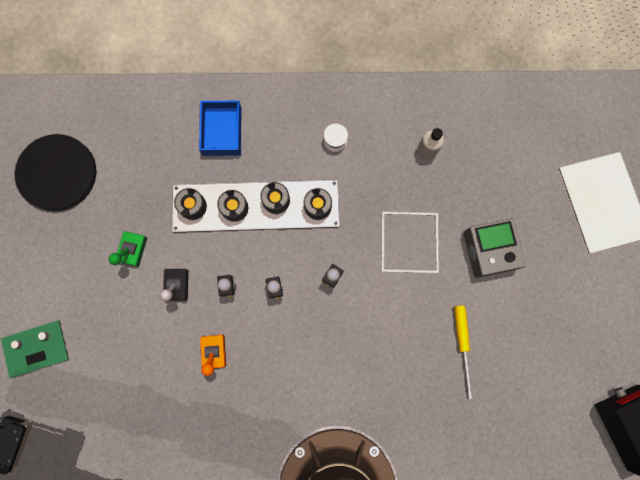

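Three lamp modules: top view (226,285), (274,287), (333,274). The sockets are at (190,203), (232,205), (275,197), (318,203). There are three switch candidates: black and steel (170,288), green (128,250) and orange (210,355). I choose the black one. The meter is at (495,247) and the outline at (410,242). Next is one close crop.

```bash
python3 - <<'E'
from h import *
d=load('top');im=cv2.cvtColor(d['pixels'],cv2.COLOR_RGB2BGR)
c=cv2.resize(im[175:310,155:350],None,fx=4,fy=4,interpolation=cv2.INTER_CUBIC);cv2.imwrite('pics/c1.png',c)
s=load('scene');im=cv2.cvtColor(s['pixels'],cv2.COLOR_RGB2BGR)
c=cv2.resize(im[175:310,290:490],None,fx=4,fy=4,interpolation=cv2.INTER_CUBIC);cv2.imwrite('pics/c2.png',c)
P=cloud(d);Q=cloud(s)
for C in(P,Q):
    z=C[...,2];m=(z>.03)&(z<.1)&(C[...,0]>.25)&(C[...,0]<.45)&(abs(C[...,1])<.4)
    n,l,st,ce=cv2.connectedComponentsWithStats(m.astype(np.uint8))
    for i in range(1,n):
        if st[i,4]>15:
            q=C[l==i];t=q[q[:,2]>q[:,2].max()-.008];print(st[i],q.min(0).round(3),q.max(0).round(3),t.mean(0).round(4))
E
```

```text
[322 274  19  14 172] [ 0.425 -0.012  0.035] [0.45  0.027 0.083] [0.4443 0.0047 0.0787]
[477 274  14   3  26] [ 0.446 -0.337  0.034] [ 0.449 -0.315  0.064] [ 0.4482 -0.3233  0.0605]
[217 276  18  21 321] [0.408 0.219 0.031] [0.45  0.252 0.085] [0.4297 0.2353 0.0796]
[265 277  18  22 299] [0.402 0.113 0.035] [0.446 0.149 0.085] [0.4244 0.1317 0.0793]
[160 279  21  23 248] [0.395 0.338 0.03 ] [0.447 0.368 0.1  ] [0.4072 0.3519 0.0958]
[201 347  19  26 265] [0.251 0.25  0.03 ] [0.3   0.282 0.098] [0.2575 0.2631 0.0942]
[409 133  13  34 221] [0.252 0.25  0.03 ] [0.305 0.281 0.098] [0.2616 0.2622 0.0936]
[454 179  16  35 262] [0.402 0.336 0.03 ] [0.449 0.367 0.099] [0.4127 0.3503 0.0953]
[357 193  18  23 317] [0.404 0.112 0.03 ] [0.45  0.148 0.083] [0.4297 0.1292 0.0784]
[403 193  18  21 235] [0.408 0.217 0.03 ] [0.45  0.25  0.083] [0.4347 0.2338 0.0779]
[306 203  15  15  62] [ 0.427 -0.006  0.038] [0.45  0.025 0.082] [0.4455 0.0034 0.0782]
```

View pics/c1.png

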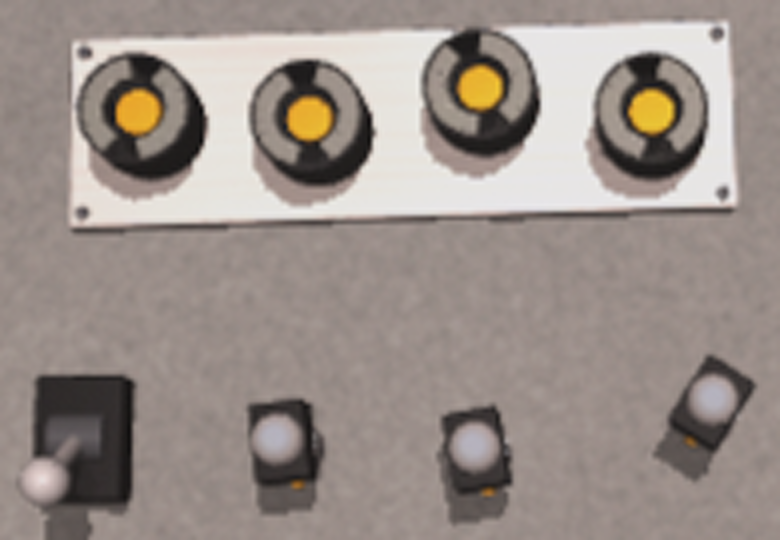

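View pics/c2.png

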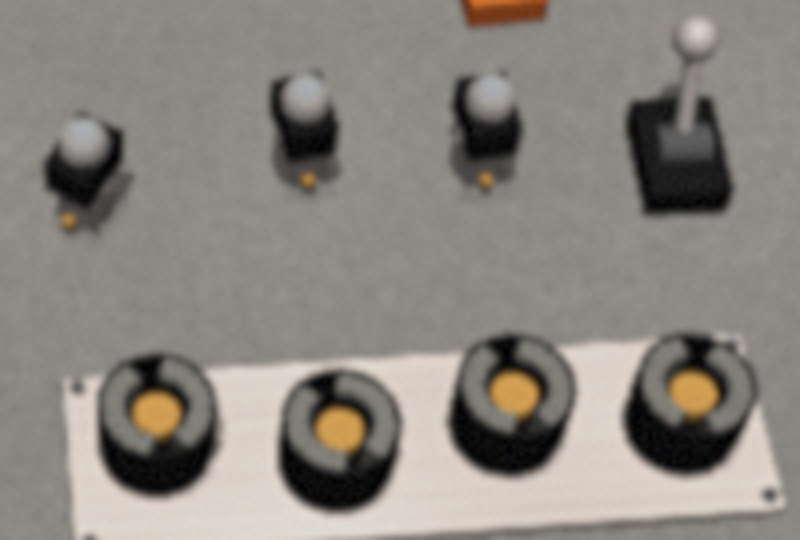

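```bash
cat > fit.py <<'E'
from h import *
from scipy.optimize import minimize
def rect(pts):  # world xy points -> centre, size, yaw mod 90
    (cx,cy),(w,h),a=cv2.minAreaRect((pts*1000).astype(np.float32));return np.round([cx,cy,w,h,a],1)
def lampfit(d,x0,base=0.,S=6):
    P=cloud(d);z=P[...,2]-base
    near=np.hypot(P[...,0]-x0[0],P[...,1]-x0[1])<.05
    m=((z>.037)&(z<.1)&near).astype(np.float32)
    u,v=proj(d,[x0[0],x0[1],base+.05]).astype(int);r=22
    m=m[v-r:v+r,u-r:u+r]
    def model(p):
        c,s=np.cos(p[2]),np.sin(p[2]);im=np.zeros((2*r*S,2*r*S),np.uint8)
        box=[(a,b,h) for a in(-.021,.021) for b in(-.015,.015) for h in(.037,.064)]
        t=np.linspace(0,2*np.pi,24)
        cyl=[(.014*np.cos(k),.014*np.sin(k),h) for k in t for h in(.064,.073)]+[(.009*np.cos(k),.009*np.sin(k),.080) for k in t]
        for pts in(box,cyl):
            q=np.array([proj(d,[p[0]+c*a-s*b,p[1]+s*a+c*b,base+h]) for a,b,h in pts])
            q=(q-[u-r,v-r]+.5)*S
            cv2.fillConvexPoly(im,cv2.convexHull((q*16).astype(np.int32)),1,shift=4)
        return cv2.resize(im.astype(np.float32),(2*r,2*r),interpolation=cv2.INTER_AREA)
    f=lambda p:((model([p[0]/1000,p[1]/1000,p[2]/20])-m)**2).sum()
    best=None
    for y0 in np.radians([-75,-45,-15,15,45,75]):
        R=minimize(f,[x0[0]*1000,x0[1]*1000,y0*20],method='Nelder-Mead',options=dict(initial_simplex=np.array([x0[0]*1000,x0[1]*1000,y0*20])+np.array([[0,0,0],[4,0,0],[0,4,0],[0,0,5]])))
        if best is None or R.fun<best.fun:best=R
    return np.round([best.x[0],best.x[1],np.degrees(best.x[2]/20),best.fun,m.sum()],2)
E
python3 - <<'E'
from fit import *
for n in('scene','top'):
    d=load(n);P=cloud(d);z=P[...,2];print(n)
    for x0 in((.432,.235),(.427,.13),(.447,.004)):print('lamp',lampfit(d,x0))
    m=(z>.0505)&(z<.062)&(P[...,0]>.5)&(P[...,0]<.75)&(abs(P[...,1])<.4)
    k,l,st,ce=cv2.connectedComponentsWithStats(m.astype(np.uint8))
    for i in range(1,k):
        if st[i,4]>60:
            q=P[l==i];c=(q[:,:2].min(0)+q[:,:2].max(0))/2;mc=cv2.minEnclosingCircle((q[:,:2]*1000).astype(np.float32))
            c=np.array(mc[0])/1000;w=q[:,:2]-c;th=np.arctan2(w[:,1],w[:,0]);a=np.degrees(np.angle(-np.exp(2j*th).sum())/2)
            print('sock',st[i,4],np.round(mc[0],1),round(mc[1],1),'mean',(q[:,:2].mean(0)*1000).round(1),q[:,2].mean().round(4),'ang',a.round(1))
    m=(z>.05)&(z<.068)&(P[...,0]>.35)&(P[...,0]<.7)&(P[...,1]<-.25)&(P[...,1]>-.6)
    print('meter',rect(P[m][:,:2]),z[m].mean())
    g=d['pixels'].min(2).astype(int);bl=cv2.medianBlur(d['pixels'].min(2),15).astype(int)
    m=(g-bl>25)&(abs(z)<.01)&(P[...,0]>.4)&(P[...,0]<.65)&(P[...,1]<-.07)&(P[...,1]>-.3)
    k,l,st,ce=cv2.connectedComponentsWithStats(m.astype(np.uint8));i=1+np.argmax(st[1:,4])
    print('outl',st[i],rect(np.array([ray(d,u,v,0)[:2] for v,u in zip(*np.where(l==i))])))
    w=np.array([ray(d,u,v,0)[:2] for v,u in [(0,0)]])
E
```

```text
scene
lamp [431.91 234.45   4.76  17.39 318.  ]
lamp [426.14 130.     9.11  15.29 312.  ]
lamp [450.29   3.69 -30.33  16.62 332.  ]
sock 988 [ 533.3 -351. ] 58.0 mean [ 536.9 -351.3] 0.0591 ang 2.4
sock 407 [613.3 225.1] 33.5 mean [612.7 224.1] 0.0554 ang 17.7
sock 421 [616.4 318.4] 33.4 mean [617.2 318.7] 0.0552 ang -3.8
sock 425 [614.5  33.5] 32.8 mean [615.2  33.7] 0.0553 ang 11.1
sock 436 [628.7 129.5] 33.3 mean [629.3 129.2] 0.0554 ang 28.2
meter [ 509.7 -356.   115.   101.4   10.6] 0.06010085561601545
outl [201 235  62  54 509] [ 530.9 -175.7  131.2  138.8   87.2]
top
lamp [430.12 235.95   6.4    8.84 323.  ]
lamp [424.98 131.44  10.92   8.17 297.  ]
lamp [449.09   4.72 -31.98   9.85 285.  ]
sock 396 [626.9 130.8] 32.1 mean [626.2 130.8] 0.0558 ang 20.2
sock 402 [614.8 319.1] 32.9 mean [614.1 320.1] 0.0556 ang -16.6
sock 385 [612.2  35.4] 32.0 mean [612.   35.4] 0.0558 ang 12.7
sock 391 [609.7 225.6] 32.3 mean [609.5 225.2] 0.0555 ang 5.2
sock 830 [ 531.8 -350.5] 57.1 mean [ 530.9 -349.5] 0.0597 ang -0.6
meter [ 508.7 -354.3  110.6  102.    11.6] 0.060804229745467626
outl [382 211  57  62 509] [ 531.4 -176.1  129.3  140.    88. ]
```

```bash
cat >> fit.py <<'E'
def slotang(d,c,zr=.056):
    g=d['pixels'].mean(2).astype(np.float32);a=np.radians(np.arange(0,360,1.));acc=0
    for r in np.arange(.020,.0281,.001):
        q=np.array([proj(d,[c[0]+r*np.cos(t),c[1]+r*np.sin(t),zr]) for t in a]).astype(np.float32)
        acc=acc+cv2.remap(g,q[None,:,0],q[None,:,1],cv2.INTER_LINEAR)[0]
    acc/=9;out=[]
    for c0 in(0,180):
        idx=(np.arange(-45,46)+c0)%360;w=np.clip(np.median(acc)*.75-acc[idx],0,None)
        out.append((w*np.arange(-45,46)).sum()/w.sum())
    return np.round(out+[np.mean(out)],1)
E
python3 - <<'E'
from fit import *
S={'scene':[(616.6,318.4),(613,224.6),(629,129.4),(614.8,33.6)],'top':[(614.6,319.4),(609.7,225.4),(626.7,130.8),(612.2,35.4)]}
for n in S:
    d=load(n)
    for c in S[n]: print(n,c,slotang(d,np.array(c)/1000))
E
```

```text
scene (616.6, 318.4) [-11.3 -15.  -13.2]
scene (613, 224.6) [6.3 7.6 7. ]
scene (629, 129.4) [17.7 15.8 16.8]
scene (614.8, 33.6) [10.   5.9  8. ]
top (614.6, 319.4) [-10.8 -14.  -12.4]
top (609.7, 225.4) [6.6 9.2 7.9]
top (626.7, 130.8) [16.3 19.7 18. ]
top (612.2, 35.4) [7.9 9.7 8.8]
```

jog_arm(
  commands="-1 .0838 -.121 0 0 0 .0062;-1 .0838 -.121 0 0 0 .0062;-1 .0838 -.121 0 0 0 .0062;-1 .0838 -.121 0 0 0 .0062;-1 .0838 -.121 0 0 0 .0062",
  force=50,
)

```text
clock: 0.6
position: [0.3062, 0.4153, 0.2265]
ee_rot: [2.325, 2.113, -0.001]
force: [0.5, 0.6, 0.3]
width: 0.999
```

jog_arm(
  commands="-1 .0838 -.121 -.06 0 0 .0062;-1 .0838 -.121 -.06 0 0 .0062;-1 .0838 -.121 -.06 0 0 .0062;-1 .0838 -.121 -.06 0 0 .0062;-1 .0838 -.121 -.06 0 0 .0062",
)

```text
clock: 1.1
position: [0.4318, 0.234, 0.136]
ee_rot: [-2.108, -2.329, -0.0]
force: [0.5, 0.4, -0.1]
width: 1.0
```

jog_arm(
  commands="-1 0 0 0 0 0 0;-1 0 0 0 0 0 0;-1 0 0 0 0 0 0;-1 0 0 0 0 0 0;-1 0 0 0 0 0 0",
)

```text
clock: 1.6
position: [0.4308, 0.2368, 0.1371]
ee_rot: [-2.108, -2.329, -0.001]
force: [-0.1, -0.6, 0.3]
width: 1.001
```

jog_arm(
  commands="-1 0 -.003 -.09 0 0 0;-1 0 0 -.09 0 0 0;-1 0 0 -.09 0 0 0;-1 0 0 -.066 0 0 0;-1 0 0 0 0 0 0",
)

```text
clock: 2.1
position: [0.4295, 0.2345, 0.0341]
ee_rot: [-2.108, -2.328, 0.006]
force: [-0.4, -0.0, -0.1]
width: 1.0
```

```bash
python3 - <<'E'
from h import *
for i in range(3):
    s=status.observe();print(s['position'],s['ee_rot'],s['clock'])
d=snap('top');im=cv2.cvtColor(d['pixels'],cv2.COLOR_RGB2BGR)
u,v=proj(d,s['position']).astype(int)
s_=snap('scene');im2=cv2.cvtColor(s_['pixels'],cv2.COLOR_RGB2BGR);a,b=proj(s_,s['position']).astype(int)
f=lambda im,u,v:cv2.resize(im[v-55:v+45,u-60:u+60],None,fx=3.3,fy=4,interpolation=cv2.INTER_CUBIC)
cv2.imwrite('pics/g1.png',np.hstack([f(im,u,v),f(im2,a,b)]))
for i in range(3):
    s=status.observe();print(s['position'],s['ee_rot'],s['clock'])
E
```

```text
[0.42949719 0.23449336 0.03408822] [-2.10805947 -2.32787051  0.00593359] 2.1
[0.42949719 0.23449336 0.03408822] [-2.10805947 -2.32787051  0.00593359] 2.1
[0.42949719 0.23449336 0.03408822] [-2.10805947 -2.32787051  0.00593359] 2.1
[0.43104855 0.23514441 0.03629858] [-2.10930194e+00 -2.32795580e+00  4.65972112e-04] 2.2
[0.43104855 0.23514441 0.03629858] [-2.10930194e+00 -2.32795580e+00  4.65972112e-04] 2.2
[0.43104855 0.23514441 0.03629858] [-2.10930194e+00 -2.32795580e+00  4.65972112e-04] 2.2
```

View pics/g1.png

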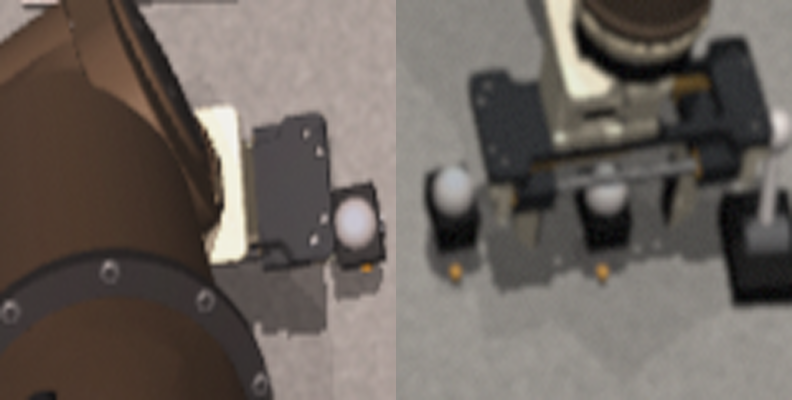

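jog_arm(
  commands="1 0 0 0 0 0 0;1 0 0 0 0 0 0;1 0 0 0 0 0 0;1 0 0 0 0 0 0;1 0 0 0 0 0 0",
)

```text
clock: 2.7
position: [0.4313, 0.2348, 0.0362]
ee_rot: [2.11, 2.327, 0.001]
force: [1.0, -0.3, -0.1]
width: 0.615
```

jog_arm(
  commands="1 0 0 .06 0 0 0;1 0 0 .09 0 0 0;1 0 0 .09 0 0 0;1 0 0 .06 0 0 0;1 0 0 0 0 0 0",
)

```text
clock: 3.2
position: [0.4326, 0.2355, 0.1283]
ee_rot: [2.11, 2.326, 0.007]
force: [0.5, 0.5, -0.2]
width: 0.182
```

jog_arm(
  commands="1 .12 -.0068 0 0 0 .0011;1 .12 -.0068 0 0 0 .0011;1 .12 -.0068 0 0 0 .001;1 .12 -.0068 0 0 0 .0011;1 .12 -.0068 0 0 0 .001",
)

```text
clock: 3.7
position: [0.6121, 0.2241, 0.1247]
ee_rot: [-2.07, -2.362, 0.002]
force: [-1.4, 0.3, 0.9]
width: 0.004
```

jog_arm(
  commands="1 0 0 0 0 0 0;1 0 0 0 0 0 0;1 0 0 0 0 0 0;1 0 0 0 0 0 0;1 0 0 0 0 0 0",
)

```text
clock: 4.2
position: [0.6104, 0.2249, 0.1261]
ee_rot: [-2.07, -2.363, -0.0]
force: [0.3, 0.1, 0.3]
width: -0.0
```

```bash
python3 - <<'E'
from fit import *
s=status.observe();p=s['position'];print(p,s['ee_rot'],s['width'])
for n in('scene','top'):
    d=snap(n); 
    if n=='scene':
        im=cv2.cvtColor(d['pixels'],cv2.COLOR_RGB2BGR);u,v=proj(d,p).astype(int);cv2.imwrite('pics/i1.png',cv2.resize(im[v-60:v+60,u-80:u+80],None,fx=5,fy=5,interpolation=cv2.INTER_CUBIC))
E
```

```text
[0.61042177 0.22494915 0.12608263] [-2.06992773e+00 -2.36275611e+00 -4.88990117e-05] -3.592945663887344e-05
```

View pics/i1.png

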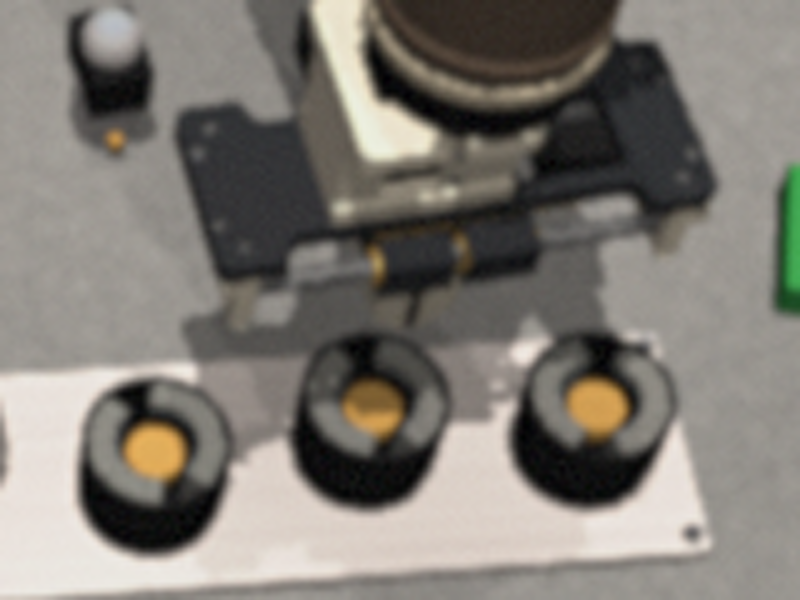

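The fingers had not finished closing before I lifted, so they shut on nothing. I go back, check the lamp still stands, and wait longer for the grip.

jog_arm(
  commands="-1 -.12 .0068 0 0 0 -.0011;-1 -.12 .0068 0 0 0 -.0011;-1 -.12 .0068 0 0 0 -.001;-1 -.12 .0068 0 0 0 -.0011;-1 -.12 .0068 0 0 0 -.001",
)

```text
clock: 4.8
position: [0.4297, 0.2347, 0.1262]
ee_rot: [2.11, 2.327, 0.001]
force: [0.2, 0.5, -0.1]
width: 0.39
```

jog_arm(
  commands="-1 0 0 0 0 0 0;-1 0 0 0 0 0 0;-1 0 0 0 0 0 0;-1 0 0 0 0 0 0;-1 0 0 0 0 0 0",
)

```text
clock: 5.3
position: [0.432, 0.2345, 0.1259]
ee_rot: [2.111, 2.326, 0.0]
force: [-0.7, -0.5, -0.2]
width: 0.825
```

```bash
python3 - <<'E'
from fit import *
s=status.observe();p=s['position'];print(p,s['ee_rot'],s['width'])
d=snap('scene');im=cv2.cvtColor(d['pixels'],cv2.COLOR_RGB2BGR);u,v=proj(d,[.43,.23,.05]).astype(int);cv2.imwrite('pics/i2.png',cv2.resize(im[v-50:v+50,u-80:u+80],None,fx=4,fy=4,interpolation=cv2.INTER_CUBIC))
print(lampfit(d,(.431,.235)),lampfit(load('scene'),(.426,.130)))
E
```

```text
[0.43200982 0.23450521 0.12585759] [2.11135444e+00 2.32602095e+00 2.92789903e-04] 0.8253317296376472
[431.55 234.61   4.5   15.46 318.  ] [426.4  129.94   8.87  12.19 316.  ]
```

View pics/i2.png

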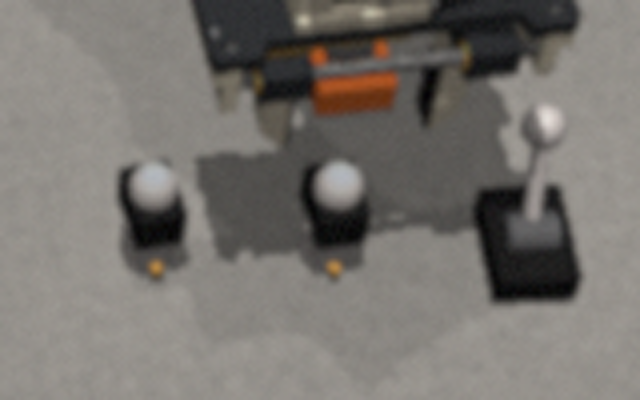

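The lamp is untouched, still at (335,190) in the crop. I lower again and close fully before checking.

jog_arm(
  commands="-1 0 0 -.06 0 0 0;-1 0 0 -.09 0 0 0;-1 0 0 -.09 0 0 0;-1 0 0 -.06 0 0 0;-1 0 0 0 0 0 0",
)

```text
clock: 5.85
position: [0.4301, 0.2336, 0.0338]
ee_rot: [-2.11, -2.326, 0.007]
force: [0.8, 0.3, 0.4]
width: 1.001
```

jog_arm(
  commands="1 0 0 0 0 0 0;1 0 0 0 0 0 0;1 0 0 0 0 0 0;1 0 0 0 0 0 0;1 0 0 0 0 0 0",
)

```text
clock: 6.35
position: [0.4314, 0.2349, 0.0364]
ee_rot: [2.11, 2.327, 0.001]
force: [0.2, -0.2, -0.3]
width: 0.615
```

jog_arm(
  commands="1 0 0 0 0 0 0;1 0 0 0 0 0 0;1 0 0 0 0 0 0;1 0 0 0 0 0 0;1 0 0 0 0 0 0",
)

```text
clock: 6.85
position: [0.4315, 0.2351, 0.0361]
ee_rot: [-2.11, -2.327, -0.001]
force: [-0.3, 1.7, 2.3]
width: 0.326
```

jog_arm(
  commands="1 0 0 0 0 0 0;1 0 0 0 0 0 0;1 0 0 0 0 0 0;1 0 0 0 0 0 0;1 0 0 0 0 0 0",
)

```text
clock: 7.35
position: [0.4314, 0.235, 0.0361]
ee_rot: [-2.11, -2.327, -0.001]
force: [1.1, 3.1, 3.3]
width: 0.32
```

jog_arm(
  commands="1 0 0 .06 0 0 0;1 0 0 .09 0 0 0;1 0 0 .09 0 0 0;1 0 0 .06 0 0 0;1 0 0 0 0 0 0",
)

```text
clock: 7.85
position: [0.432, 0.2346, 0.1275]
ee_rot: [2.11, 2.326, 0.003]
force: [-0.3, 0.5, -2.5]
width: 0.323
```

jog_arm(
  commands="1 .12 -.0068 0 0 0 .0011;1 .12 -.0068 0 0 0 .0011;1 .12 -.0068 0 0 0 .001;1 .12 -.0068 0 0 0 .0011;1 .12 -.0068 0 0 0 .001",
)

```text
clock: 8.35
position: [0.6115, 0.2234, 0.1237]
ee_rot: [-2.07, -2.361, 0.005]
force: [-0.5, 0.5, -0.1]
width: 0.326
```

jog_arm(
  commands="1 0 0 -.04 0 0 0;1 0 0 -.02 0 0 0;1 0 0 0 0 0 0;1 0 0 0 0 0 0;1 0 0 0 0 0 0",
)

```text
clock: 8.85
position: [0.6106, 0.2249, 0.1083]
ee_rot: [-2.07, -2.363, -0.0]
force: [0.4, -0.3, -2.0]
width: 0.328
```

```bash
python3 - <<'E'
from fit import *
s=status.observe();p=s['position'];print(p,s['ee_rot'],s['width'],s['force'])
d=snap('scene');im=cv2.cvtColor(d['pixels'],cv2.COLOR_RGB2BGR);u,v=proj(d,p).astype(int);cv2.imwrite('pics/i3.png',cv2.resize(im[v-45:v+45,u-60:u+60],None,fx=6,fy=6,interpolation=cv2.INTER_CUBIC))
E
```

```text
[0.61059141 0.22493163 0.10830097] [-2.07019913e+00 -2.36271787e+00 -3.80131860e-04] 0.32780455877281084 [ 0.4318208  -0.33519022 -1.96206115]
```

View pics/i3.png

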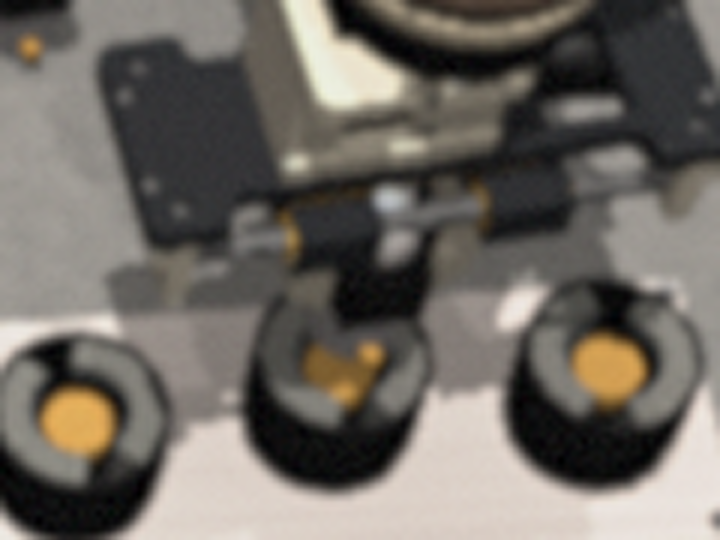

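```bash
python3 - <<'E'
from fit import *
d=load('scene');p=np.array([.6106,.2249,.1083]);u,v=proj(d,p).astype(int)
for a in(0,7.5,15):
    for o in((0,0),(.004,0),(0,.004)):
        a_=np.radians(a);q=p+[.022*np.cos(a_)+o[0],.022*np.sin(a_)+o[1],-.024];print(a,o,((proj(d,q)-[u-60,v-45])*6).round())
print(u,v)
E
```

```text
0 (0, 0) [363. 364.]
0 (0.004, 0) [365. 375.]
0 (0, 0.004) [375. 364.]
7.5 (0, 0) [371. 364.]
7.5 (0.004, 0) [373. 374.]
7.5 (0, 0.004) [383. 363.]
15 (0, 0) [379. 362.]
15 (0.004, 0) [381. 372.]
15 (0, 0.004) [391. 361.]
422 257
```

jog_arm(
  commands="1 0 0 -.02 0 0 0;1 0 0 -.02 0 0 0;1 0 0 -.02 0 0 0;1 0 0 -.02 0 0 0;1 0 0 0 0 0 0",
)

```text
clock: 9.4
position: [0.6108, 0.2243, 0.0829]
ee_rot: [-2.071, -2.362, 0.002]
force: [0.0, 0.1, 0.9]
width: 0.323
```

jog_arm(
  commands="1 0 0 0 0 0 0;1 0 0 0 0 0 0;1 0 0 0 0 0 0;1 0 0 0 0 0 0;1 0 0 0 0 0 0",
)

```text
clock: 9.9
position: [0.6113, 0.2245, 0.0841]
ee_rot: [2.071, 2.362, 0.0]
force: [-0.3, -0.1, -2.5]
width: 0.323
```

jog_arm(
  commands="1 0 0 -.012 0 0 0;1 0 0 -.012 0 0 0;1 0 0 -.012 0 0 0;1 0 0 0 0 0 0;1 0 0 0 0 0 0",
)

```text
clock: 10.4
position: [0.6116, 0.2246, 0.0735]
ee_rot: [2.071, 2.362, 0.001]
force: [-0.7, 0.2, 4.9]
width: 0.322
```

jog_arm(
  commands="1 0 0 -.012 0 0 0;1 0 0 -.012 0 0 0;1 0 0 0 0 0 0;1 0 0 0 0 0 0;1 0 0 0 0 0 0",
)

```text
clock: 10.9
position: [0.6116, 0.2246, 0.0667]
ee_rot: [2.071, 2.362, 0.001]
force: [-1.7, 0.4, 9.5]
width: 0.322
```

jog_arm(
  commands="1 0 0 0 0 0 -.0228;1 0 0 0 0 0 -.0228;1 0 0 0 0 0 -.0228;1 0 0 0 0 0 -.0228;1 0 0 0 0 0 -.0228",
)

```text
clock: 11.4
position: [0.6123, 0.2245, 0.067]
ee_rot: [2.772, 1.477, 0.004]
force: [-0.9, -0.8, 8.2]
width: 0.325
```

jog_arm(
  commands="1 0 0 0 0 0 -.0228;1 0 0 0 0 0 -.0228;1 0 0 0 0 0 -.0228;1 0 0 0 0 0 -.0228;1 0 0 0 0 0 -.0228",
)

```text
clock: 11.9
position: [0.6122, 0.2244, 0.0669]
ee_rot: [-3.114, -0.412, -0.003]
force: [-0.4, -0.8, 8.4]
width: 0.321
```

jog_arm(
  commands="1 0 0 0 0 0 -.0228;1 0 0 0 0 0 0;1 0 0 0 0 0 0;1 0 0 0 0 0 0;1 0 0 0 0 0 0",
)

```text
clock: 12.4
position: [0.6122, 0.2245, 0.0669]
ee_rot: [-3.135, -0.198, -0.003]
force: [-0.2, -1.3, 8.0]
width: 0.322
```

jog_arm(
  commands="1 0 0 .01 0 0 0;1 0 0 .01 0 0 0;1 0 0 0 0 0 0;1 0 0 0 0 0 0;1 0 0 0 0 0 0",
)

```text
clock: 12.9
position: [0.6122, 0.2245, 0.0726]
ee_rot: [-3.135, -0.197, -0.003]
force: [1.1, -0.6, 5.9]
width: 0.325
```

jog_arm(
  commands="0 0 0 0 0 0 0;0 0 0 0 0 0 0;0 0 0 0 0 0 0;0 0 0 0 0 0 0;0 0 0 0 0 0 0",
)

```text
clock: 13.4
position: [0.611, 0.2245, 0.0717]
ee_rot: [3.135, 0.198, -0.001]
force: [-0.9, -0.1, -0.4]
width: 0.497
```

jog_arm(
  commands="-.2 0 0 .04 0 0 0;-.2 0 0 .1 0 0 0;-.2 0 0 .1 0 0 0;-.2 0 0 .06 0 0 0;-.2 0 0 0 0 0 0",
)

```text
clock: 13.9
position: [0.6131, 0.2247, 0.1659]
ee_rot: [-3.133, -0.197, -0.008]
force: [0.3, -1.2, 0.8]
width: 0.602
```

```bash
python3 - <<'E'
from fit import *
s=status.observe();p=s['position'];print(p,s['ee_rot'],s['width'],s['force'])
for n in('scene','top'):
    d=snap(n)
    try: print(n,lampfit(d,(.612,.225),.037))
    except Exception as e: print(e)
    P=cloud(d);m=(np.hypot(P[...,0]-.612,P[...,1]-.225)<.02)&(P[...,2]<.14);print(P[m][:,2].max())
d=load('scene');im=cv2.cvtColor(d['pixels'],cv2.COLOR_RGB2BGR);u,v=proj(d,[.612,.225,.08]).astype(int);cv2.imwrite('pics/i4.png',cv2.resize(im[v-45:v+45,u-60:u+60],None,fx=5,fy=5,interpolation=cv2.INTER_CUBIC))
E
```

```text
[0.6131438  0.22470201 0.16587244] [-3.13347609 -0.19715455 -0.00831143] 0.6022381056948157 [ 0.26537148 -1.15868787  0.80418153]
scene [613.17 223.27 -83.12  84.98 353.  ]
0.1205303763161375
top [647.56 157.44 -83.2   22.    22.  ]
0.05691790958869137
```

View pics/i4.png

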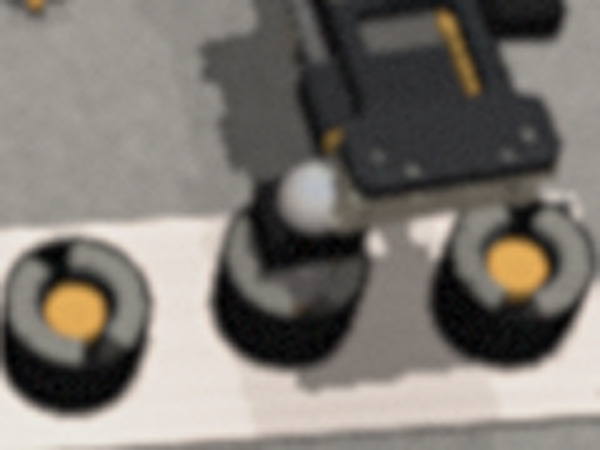

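jog_arm(
  commands="-.2 -.0566 -.0285 0 0 0 .0234;-.2 -.0566 -.0285 0 0 0 .0234;-1 -.0566 -.0285 0 0 0 .0234;-1 -.0566 -.0285 0 0 0 .0234;-1 -.0566 -.0285 0 0 0 .0234",
)

```text
clock: 14.5
position: [0.5248, 0.1812, 0.161]
ee_rot: [2.851, 1.32, -0.003]
force: [1.1, -0.8, -0.3]
width: 0.81
```

jog_arm(
  commands="-1 -.0566 -.0285 0 0 0 .0234;-1 -.0566 -.0285 0 0 0 .0234;-1 -.0566 -.0285 0 0 0 .0234;-1 -.0566 -.0285 0 0 0 .0234;-1 -.0566 -.0285 0 0 0 .0234",
)

```text
clock: 15.0
position: [0.44, 0.1384, 0.1612]
ee_rot: [-2.186, -2.256, 0.003]
force: [-0.1, -0.4, 0.5]
width: 1.001
```

jog_arm(
  commands="-1 -.0566 -.0285 0 0 0 .0234;-1 0 0 0 0 0 0;-1 0 0 0 0 0 0;-1 0 0 0 0 0 0;-1 0 0 0 0 0 0",
)

```text
clock: 15.5
position: [0.4251, 0.1309, 0.1618]
ee_rot: [2.023, 2.403, 0.0]
force: [0.0, 0.5, 0.5]
width: 0.997
```

```bash
python3 - <<'E'
from fit import *
s=status.observe();p=s['position'];r=s['ee_rot'];print(p,2*np.degrees(np.arctan2(r[1],r[0])),s['width'],s['joints'].round(2))
for n in('scene','top'):
    d=snap(n)
    for x0,b in(((.612,.225),.037),((.426,.13),0)): print(n,lampfit(d,x0,b))
    P=cloud(d);m=(np.hypot(P[...,0]-.612,P[...,1]-.225)<.02)&(P[...,2]<.14);print(P[m][:,2].max())
E
```

```text
[0.42509246 0.13087699 0.16179468] 99.79905068060509 0.9973811585035969 [-0.62  0.22  0.24  2.09 -0.07  0.84  1.4 ]
scene [613.1  223.53  96.62  15.44 424.  ]
scene [426.01 130.     9.07  15.66 311.  ]
0.12052112377210307
top [611.62 225.31  97.56  12.04 343.  ]
top [425.19 124.07  44.73 285.32   0.  ]
0.11971735659837887
```

jog_arm(
  commands="-1 0 0 -.1 0 0 0;-1 0 0 -.12 0 0 0;-1 0 0 -.12 0 0 0;-1 0 0 -.08 0 0 0;-1 0 0 0 0 0 0",
)

```text
clock: 16.1
position: [0.4227, 0.1297, 0.0335]
ee_rot: [-2.021, -2.402, 0.008]
force: [-0.2, -0.6, 0.7]
width: 1.001
```

jog_arm(
  commands="1 0 0 0 0 0 0;1 0 0 0 0 0 0;1 0 0 0 0 0 0;1 0 0 0 0 0 0;1 0 0 0 0 0 0",
)

```text
clock: 16.6
position: [0.4248, 0.1307, 0.0366]
ee_rot: [2.022, 2.404, 0.002]
force: [0.6, 1.0, -0.1]
width: 0.61
```

jog_arm(
  commands="1 0 0 0 0 0 0;1 0 0 0 0 0 0;1 0 0 0 0 0 0;1 0 0 0 0 0 0;1 0 0 0 0 0 0",
)

```text
clock: 17.1
position: [0.4245, 0.1305, 0.036]
ee_rot: [-2.022, -2.405, -0.0]
force: [0.1, -0.1, 1.7]
width: 0.324
```

jog_arm(
  commands="1 0 0 0 0 0 0;1 0 0 0 0 0 0;1 0 0 0 0 0 0;1 0 0 0 0 0 0;1 0 0 0 0 0 0",
)

```text
clock: 17.6
position: [0.4245, 0.1305, 0.036]
ee_rot: [-2.022, -2.405, -0.0]
force: [-0.8, 1.7, 3.3]
width: 0.321
```

jog_arm(
  commands="1 0 0 .06 0 0 0;1 0 0 .09 0 0 0;1 0 0 .09 0 0 0;1 0 0 .06 0 0 0;1 0 0 0 0 0 0",
)

```text
clock: 18.1
position: [0.4257, 0.1307, 0.1277]
ee_rot: [2.021, 2.403, 0.005]
force: [-0.4, -0.1, -1.0]
width: 0.321
```

jog_arm(
  commands="1 .1356 -.0006 0 0 0 .0042;1 .1356 -.0006 0 0 0 .0042;1 .1356 -.0006 0 0 0 .0042;1 .1356 -.0006 0 0 0 .0042;1 .1356 -.0006 0 0 0 .0042",
)

```text
clock: 18.6
position: [0.6286, 0.1291, 0.124]
ee_rot: [-1.857, -2.532, 0.003]
force: [0.2, 0.8, -1.1]
width: 0.322
```

jog_arm(
  commands="1 0 0 -.04 0 0 0;1 0 0 -.02 0 0 0;1 0 0 0 0 0 0;1 0 0 0 0 0 0;1 0 0 0 0 0 0",
)

```text
clock: 19.1
position: [0.6273, 0.1298, 0.1083]
ee_rot: [-1.858, -2.533, -0.0]
force: [0.2, -1.0, -1.1]
width: 0.328
```

jog_arm(
  commands="1 .0017 0 -.02 0 0 0;1 0 0 -.02 0 0 0;1 0 0 -.02 0 0 0;1 0 0 -.02 0 0 0;1 0 0 0 0 0 0",
)

```text
clock: 19.6
position: [0.6278, 0.1296, 0.0829]
ee_rot: [-1.858, -2.532, 0.002]
force: [-1.2, 0.0, 1.1]
width: 0.323
```

jog_arm(
  commands="1 0 0 0 0 0 0;1 0 0 0 0 0 0;1 0 0 0 0 0 0;1 0 0 0 0 0 0;1 0 0 0 0 0 0",
)

```text
clock: 20.1
position: [0.6281, 0.1296, 0.0839]
ee_rot: [-1.859, -2.532, 0.0]
force: [-1.9, 0.8, -1.3]
width: 0.324
```

jog_arm(
  commands="1 0 0 -.012 0 0 0;1 0 0 -.012 0 0 0;1 0 0 -.012 0 0 0;1 0 0 0 0 0 0;1 0 0 0 0 0 0",
)

```text
clock: 20.6
position: [0.6282, 0.1298, 0.0733]
ee_rot: [-1.859, -2.532, -0.0]
force: [-4.0, 1.1, 3.2]
width: 0.323
```

jog_arm(
  commands="1 0 0 -.012 0 0 0;1 0 0 -.012 0 0 0;1 0 0 0 0 0 0;1 0 0 0 0 0 0;1 0 0 0 0 0 0",
)

```text
clock: 21.1
position: [0.6282, 0.1298, 0.0664]
ee_rot: [-1.858, -2.532, -0.001]
force: [-7.2, 0.1, 8.1]
width: 0.327
```

jog_arm(
  commands="1 -.003 0 0 0 0 0;1 0 0 0 0 0 -.0228;1 0 0 0 0 0 -.0228;1 0 0 0 0 0 -.0228;1 0 0 0 0 0 -.0228",
)

```text
clock: 21.6
position: [0.6282, 0.131, 0.0669]
ee_rot: [-2.503, -1.898, -0.004]
force: [-3.5, 3.8, 8.2]
width: 0.324
```

jog_arm(
  commands="1 0 0 0 0 0 -.0228;1 0 0 0 0 0 -.0228;1 0 0 0 0 0 -.0228;1 0 0 0 0 0 -.0228;1 0 0 0 0 0 -.0228",
)

```text
clock: 22.1
position: [0.6284, 0.1312, 0.067]
ee_rot: [-3.008, -0.9, -0.004]
force: [-3.0, 3.6, 9.0]
width: 0.32
```

jog_arm(
  commands="1 0 0 0 0 0 -.0228;1 0 0 0 0 0 -.0228;1 0 0 0 0 0 0;1 0 0 0 0 0 0;1 0 0 0 0 0 0",
)

```text
clock: 22.6
position: [0.6286, 0.1311, 0.067]
ee_rot: [-3.105, -0.47, -0.004]
force: [-3.7, 5.2, 7.9]
width: 0.326
```

jog_arm(
  commands="1 0 0 .01 0 0 0;1 0 0 .01 0 0 0;1 0 0 0 0 0 0;1 0 0 0 0 0 0;1 0 0 0 0 0 0",
)

```text
clock: 23.1
position: [0.6285, 0.131, 0.0729]
ee_rot: [-3.105, -0.47, -0.004]
force: [-2.1, 5.3, 8.5]
width: 0.323
```

jog_arm(
  commands="0 0 0 0 0 0 0;0 0 0 0 0 0 0;0 0 0 0 0 0 0;0 0 0 0 0 0 0;0 0 0 0 0 0 0",
)

```text
clock: 23.6
position: [0.6274, 0.1292, 0.0718]
ee_rot: [3.106, 0.468, -0.0]
force: [-0.2, -0.1, -0.5]
width: 0.501
```

jog_arm(
  commands="-.2 0 0 .04 0 0 0;-.2 0 0 .1 0 0 0;-.2 0 0 .1 0 0 0;-.2 0 0 .06 0 0 0;-.2 0 0 0 0 0 0",
)

```text
clock: 24.1
position: [0.6294, 0.1293, 0.1657]
ee_rot: [-3.106, -0.468, -0.009]
force: [-0.3, 0.3, 0.3]
width: 0.601
```

jog_arm(
  commands="-.2 -.119 -.0843 0 0 0 .0232;-.2 -.119 -.0843 0 0 0 .0232;-1 -.119 -.0843 0 0 0 .0232;-1 -.119 -.0843 0 0 0 .0232;-1 -.119 -.0843 0 0 0 .0232",
)

```text
clock: 24.6
position: [0.4472, 0.0021, 0.1618]
ee_rot: [2.731, 1.553, -0.0]
force: [0.5, -0.4, 0.7]
width: 0.814
```

jog_arm(
  commands="-1 0 0 0 0 0 0;-1 0 0 0 0 0 0;-1 0 0 0 0 0 0;-1 0 0 0 0 0 0;-1 0 0 0 0 0 0",
)

```text
clock: 25.1
position: [0.4496, 0.0036, 0.1618]
ee_rot: [2.735, 1.545, -0.001]
force: [0.1, 0.0, -0.6]
width: 0.999
```

```bash
cat > chk.py <<'E'
from fit import *
import sys
def yaw(s): r=s['ee_rot'];return 2*np.degrees(np.arctan2(r[1],r[0]))
s=status.observe();p=s['position'];print(p.round(4),yaw(s).round(1),s['width'].round(3),s['joints'].round(2),s['clock'])
L=eval(sys.argv[1])
for n in('scene','top'):
    d=snap(n);P=cloud(d)
    for x0 in L:
        b=.037 if x0[0]>.55 else 0.
        try:
            m=(np.hypot(P[...,0]-x0[0],P[...,1]-x0[1])<.02)&(P[...,2]<.14);print(n,lampfit(d,x0,b),'ztop',P[m][:,2].max().round(4))
        except Exception as e:print(n,x0,e)
E
python3 chk.py '[(.628,.13),(.612,.225),(.45,.004)]'
```

```text
Traceback (most recent call last):
  File "chk.py", line 4, in <module>
    s=status.observe();p=s['position'];print(p.round(4),yaw(s).round(1),s['width'].round(3),s['joints'].round(2),s['clock'])
                                                                        ^^^^^^^^^^^^^^^^
AttributeError: 'float' object has no attribute 'round'
```

```bash
sed -i "s/s\['width'\].round(3)/round(s['width'],3)/" chk.py; python3 chk.py '[(.628,.13),(.612,.225),(.45,.004)]'
```

```text
[0.4496 0.0036 0.1618] 58.9 0.999 [-0.62  0.24  0.6   2.1  -0.18  0.85  1.12] 25.1
scene [629.85 128.7  -72.94  23.07 415.  ] ztop 0.1205
scene [613.1  223.52  96.62  22.8  418.  ] ztop 0.1198
scene [450.29   3.68 -30.28  17.14 329.  ] ztop 0.0826
top [628.41 130.63 -72.7   12.44 325.  ] ztop 0.1215
top [611.61 225.31  97.56  13.18 343.  ] ztop 0.1216
top (0.45, 0.004) zero-size array to reduction operation maximum which has no identity
```

jog_arm(
  commands="-1 0 0 -.1 0 0 0;-1 0 0 -.12 0 0 0;-1 0 0 -.12 0 0 0;-1 0 0 -.08 0 0 0;-1 0 0 0 0 0 0",
)

```text
clock: 25.7
position: [0.4471, 0.0028, 0.0335]
ee_rot: [-2.734, -1.544, 0.008]
force: [-0.4, 0.7, 0.1]
width: 0.999
```

jog_arm(
  commands="1 0 0 0 0 0 0;1 0 0 0 0 0 0;1 0 0 0 0 0 0;1 0 0 0 0 0 0;1 0 0 0 0 0 0",
)

```text
clock: 26.2
position: [0.4494, 0.0033, 0.0366]
ee_rot: [2.735, 1.545, 0.002]
force: [0.1, -0.8, -0.2]
width: 0.61
```

jog_arm(
  commands="1 0 0 0 0 0 0;1 0 0 0 0 0 0;1 0 0 0 0 0 0;1 0 0 0 0 0 0;1 0 0 0 0 0 0",
)

```text
clock: 26.7
position: [0.4492, 0.0032, 0.036]
ee_rot: [2.735, 1.545, 0.001]
force: [-0.1, 1.3, 2.7]
width: 0.324
```

jog_arm(
  commands="1 0 0 0 0 0 0;1 0 0 0 0 0 0;1 0 0 0 0 0 0;1 0 0 0 0 0 0;1 0 0 0 0 0 0",
)

```text
clock: 27.2
position: [0.4492, 0.0032, 0.036]
ee_rot: [2.735, 1.545, 0.001]
force: [1.1, 2.1, 4.8]
width: 0.322
```

jog_arm(
  commands="1 0 0 .06 0 0 0;1 0 0 .09 0 0 0;1 0 0 .09 0 0 0;1 0 0 .06 0 0 0;1 0 0 0 0 0 0",
)

```text
clock: 27.7
position: [0.4498, 0.0029, 0.1274]
ee_rot: [2.735, 1.544, 0.004]
force: [-0.6, 0.7, -1.2]
width: 0.323
```

jog_arm(
  commands="1 .1097 .02 0 0 0 .0219;1 .1097 .02 0 0 0 .0219;1 .1097 .02 0 0 0 .0219;1 .1097 .02 0 0 0 .0219;1 .1097 .02 0 0 0 .0219",
)

```text
clock: 28.2
position: [0.6137, 0.0332, 0.1239]
ee_rot: [-2.046, -2.381, 0.003]
force: [0.7, 0.0, -0.7]
width: 0.324
```

jog_arm(
  commands="1 0 0 -.04 0 0 0;1 0 0 -.02 0 0 0;1 0 0 0 0 0 0;1 0 0 0 0 0 0;1 0 0 0 0 0 0",
)

```text
clock: 28.7
position: [0.613, 0.033, 0.1082]
ee_rot: [-2.055, -2.376, -0.0]
force: [0.1, 1.2, -1.3]
width: 0.321
```

jog_arm(
  commands="1 0 .001 -.02 0 0 0;1 0 0 -.02 0 0 0;1 0 0 -.02 0 0 0;1 0 0 -.02 0 0 0;1 0 0 0 0 0 0",
)

```text
clock: 29.2
position: [0.6132, 0.0336, 0.083]
ee_rot: [-2.054, -2.377, 0.001]
force: [-1.2, 1.3, -0.0]
width: 0.323
```

jog_arm(
  commands="1 0 0 0 0 0 0;1 0 0 0 0 0 0;1 0 0 0 0 0 0;1 0 0 0 0 0 0;1 0 0 0 0 0 0",
)

```text
clock: 29.7
position: [0.6135, 0.0335, 0.0841]
ee_rot: [-2.054, -2.377, -0.0]
force: [-0.7, 1.2, -1.0]
width: 0.321
```

jog_arm(
  commands="1 0 0 -.012 0 0 0;1 0 0 -.012 0 0 0;1 0 0 -.012 0 0 0;1 0 0 0 0 0 0;1 0 0 0 0 0 0",
)

```text
clock: 30.2
position: [0.6137, 0.0336, 0.0731]
ee_rot: [2.054, 2.377, 0.001]
force: [0.3, 1.5, 2.1]
width: 0.323
```

jog_arm(
  commands="1 0 0 -.012 0 0 0;1 0 0 -.012 0 0 0;1 0 0 0 0 0 0;1 0 0 0 0 0 0;1 0 0 0 0 0 0",
)

```text
clock: 30.7
position: [0.6137, 0.0336, 0.0663]
ee_rot: [2.054, 2.377, 0.001]
force: [-1.1, 1.9, 6.1]
width: 0.323
```

jog_arm(
  commands="1 0 0 -.005 0 0 0;1 0 0 0 0 0 0;1 0 0 0 0 0 0;1 0 0 0 0 0 0;1 0 0 0 0 0 0",
)

```text
clock: 31.2
position: [0.6138, 0.0336, 0.0652]
ee_rot: [2.054, 2.377, 0.001]
force: [-3.4, 1.7, 10.6]
width: 0.321
```

```bash
python3 - <<'E'
from h import *
F=[]
for i in range(8):
    viewer.get_image('scene');s=status.observe();F.append(np.r_[s['force'],s['position']])
print(np.mean(F,0).round(4),np.std(F,0).round(2))
E
```

```text
[-3.1303  2.4893 10.7026  0.6138  0.0336  0.0652] [0.34 0.58 0.51 0.   0.   0.  ]
```

jog_arm(
  commands="1 0 0 .001 0 0 -.0228;1 0 0 0 0 0 -.0228;1 0 0 0 0 0 -.0228;1 0 0 0 0 0 -.0228;1 0 0 0 0 0 -.0228",
)

```text
clock: 32.1
position: [0.6146, 0.0344, 0.0657]
ee_rot: [-2.761, -1.499, -0.004]
force: [-2.1, 4.8, 8.9]
width: 0.322
```

jog_arm(
  commands="1 0 0 0 0 0 -.0228;1 0 0 0 0 0 -.0228;1 0 0 0 0 0 -.0228;1 0 0 0 0 0 -.0228;1 0 0 0 0 0 -.0228",
)

```text
clock: 32.6
position: [0.6144, 0.0342, 0.0656]
ee_rot: [-3.11, -0.436, -0.003]
force: [-0.7, 3.8, 9.2]
width: 0.326
```

jog_arm(
  commands="1 0 0 0 0 0 -.0228;1 0 0 0 0 0 0;1 0 0 0 0 0 0;1 0 0 0 0 0 0;1 0 0 0 0 0 0",
)

```text
clock: 33.1
position: [0.6142, 0.0342, 0.0655]
ee_rot: [-3.133, -0.221, -0.002]
force: [-1.4, 4.4, 8.3]
width: 0.324
```

jog_arm(
  commands="1 0 0 .012 0 0 0;1 0 0 .012 0 0 0;1 0 0 0 0 0 0;1 0 0 0 0 0 0;1 0 0 0 0 0 0",
)

```text
clock: 33.6
position: [0.6142, 0.0341, 0.0726]
ee_rot: [-3.133, -0.221, -0.002]
force: [-1.3, 3.8, 6.5]
width: 0.324
```

jog_arm(
  commands="0 0 0 0 0 0 0;0 0 0 0 0 0 0;0 0 0 0 0 0 0;0 0 0 0 0 0 0;0 0 0 0 0 0 0",
)

```text
clock: 34.1
position: [0.6134, 0.0332, 0.0718]
ee_rot: [3.134, 0.22, -0.0]
force: [0.0, -1.0, 0.1]
width: 0.501
```

jog_arm(
  commands="-.2 0 0 .04 0 0 0;-.2 0 0 .1 0 0 0;-.2 0 0 .1 0 0 0;-.2 0 0 .06 0 0 0;-.2 0 0 0 0 0 0",
)

```text
clock: 34.6
position: [0.6153, 0.0329, 0.1654]
ee_rot: [-3.134, -0.22, -0.008]
force: [0.1, -0.0, -0.5]
width: 0.597
```

jog_arm(
  commands="-.4 -.0293 -.159 .01 0 0 0;-.4 -.0293 -.159 0 0 0 0;-.4 -.0293 -.159 0 0 0 0;-.4 -.0293 -.159 0 0 0 0;-.4 -.0293 -.159 0 0 0 0",
)

```text
clock: 35.1
position: [0.5687, -0.2067, 0.1647]
ee_rot: [-3.134, -0.221, 0.001]
force: [1.0, -0.0, 0.1]
width: 0.701
```

jog_arm(
  commands="-.4 -.0293 -.159 0 0 0 0;-.4 -.0293 -.159 0 0 0 0;-.4 -.0293 -.159 0 0 0 0;-.4 -.0293 -.159 0 0 0 0;-.4 -.0293 -.159 0 0 0 0",
)

```text
clock: 35.6
position: [0.5248, -0.4451, 0.1644]
ee_rot: [-3.133, -0.22, 0.001]
force: [0.8, 0.0, -0.1]
width: 0.699
```

jog_arm(
  commands="-.4 0 0 0 0 0 0;-.4 0 0 0 0 0 0;-.4 0 0 0 0 0 0;-.4 0 0 0 0 0 0;-.4 0 0 0 0 0 0",
)

```text
clock: 36.1
position: [0.5265, -0.442, 0.1649]
ee_rot: [-3.133, -0.224, -0.0]
force: [0.6, 0.0, -0.1]
width: 0.698
```

```bash
cat >> fit.py <<'E'
def meter(d):
    P=cloud(d);z=P[...,2]
    m=(z>.05)&(z<.068)&(P[...,0]>.35)&(P[...,0]<.7)&(P[...,1]<-.05)&(P[...,1]>-.6)
    k,l,st,_=cv2.connectedComponentsWithStats(m.astype(np.uint8));i=1+np.argmax(st[1:,4])
    return rect(P[l==i][:,:2])
E
python3 chk.py '[(.628,.13),(.612,.225),(.614,.034)]'
python3 - <<'E'
from fit import *
for n in('scene','top'): print(meter(load(n)))
im=cv2.cvtColor(load('scene')['pixels'],cv2.COLOR_RGB2BGR);cv2.imwrite('pics/j1.png',im)
E
```

```text
[ 0.5265 -0.442   0.1649] -351.8 0.698 [ 0.15  0.69  0.81  1.52 -0.53  1.15  1.2 ] 36.1
scene [629.91 128.55 -72.62  21.1  418.  ] ztop 0.1199
scene [613.13 223.62 -82.6   16.42 424.  ] ztop 0.1191
scene [615.09  33.24 -85.37  17.89 405.  ] ztop 0.1209
top [628.29 130.64 -72.65  10.34 327.  ] ztop 0.1198
top [611.56 225.38  97.82  14.11 341.  ] ztop 0.1217
top [613.73  35.04 -83.4   12.01 322.  ] ztop 0.1226
[ 508.8 -356.3  117.7  102.2   11.2]
[ 537.5 -349.4   51.5  101.2   11.4]
```

View pics/j1.png

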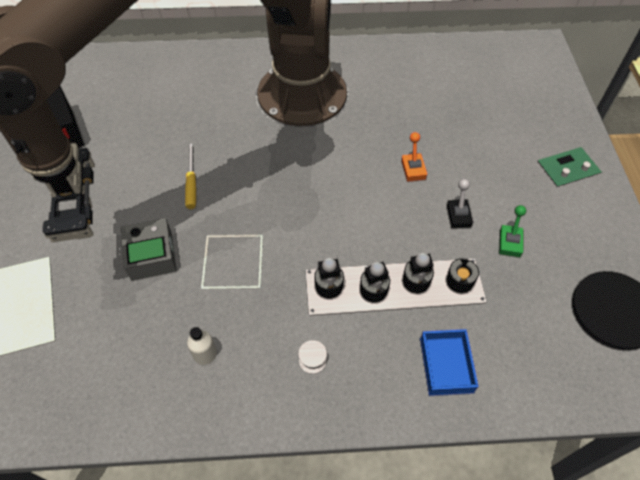

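All three lamps read as locked (scene 329,275, 375,283 and 418,268). The socket at (463,270) is empty. The gripper is behind the meter at (150,245), so I lower it and start pushing.

jog_arm(
  commands="-.4 0 0 -.12 0 0 0;-.4 0 0 -.12 0 0 0;-.4 0 0 -.12 0 0 0;-.4 0 0 -.12 0 0 0;-.4 0 0 0 0 0 0",
)

```text
clock: 36.7
position: [0.5237, -0.4404, 0.0163]
ee_rot: [-3.128, -0.221, 0.009]
force: [-0.1, 0.8, -0.5]
width: 0.698
```

jog_arm(
  commands="-.4 0 .03 0 0 0 0;-.4 0 .03 0 0 0 0;-.4 0 .03 0 0 0 0;-.4 0 .03 0 0 0 0;-.4 0 .03 0 0 0 0",
)

```text
clock: 37.2
position: [0.5263, -0.4, 0.023]
ee_rot: [3.13, 0.22, 0.004]
force: [-0.6, -5.3, 3.3]
width: 0.699
```

jog_arm(
  commands="-.4 0 .03 0 0 0 -.004;-.4 0 .03 0 0 0 -.004;-.4 0 .03 0 0 0 -.004;-.4 0 .03 0 0 0 -.004;-.4 0 .03 0 0 0 -.004",
)

```text
clock: 37.7
position: [0.5261, -0.3554, 0.023]
ee_rot: [3.137, 0.02, 0.004]
force: [-1.0, -6.9, 4.4]
width: 0.7
```

```bash
cat > m.py <<'E'
from fit import *
s=status.observe();r=s['ee_rot'];print(s['position'].round(4),2*np.degrees(np.arctan(r[1]/r[0])).round(1),s['force'].round(1),s['clock'])
for n in('scene','top'): print(n,meter(snap(n)))
E
python3 m.py
```

```text
[ 0.5261 -0.3554  0.023 ] 0.8 [-1.  -6.9  4.4] 37.7
scene [ 520.6 -291.5  113.8   93.6    1. ]Traceback (most recent call last):
  File "m.py", line 3, in <module>
    for n in('scene','top'): print(n,meter(snap(n)))
                                     ~~~~~^^^^^^^^^
  File "fit.py", line 40, in meter
    k,l,st,_=cv2.connectedComponentsWithStats(m.astype(np.uint8));i=1+np.argmax(st[1:,4])
                                                                      ~~~~~~~~~^^^^^^^^^^
    return _wrapfunc(a, 'argmax', axis=axis, out=out, **kwds)
    return bound(*args, **kwds)
ValueError: attempt to get argmax of an empty sequence
```

jog_arm(
  commands="-.4 .003 .033 0 0 0 -.001;-.4 .003 .033 0 0 0 -.001;-.4 .003 .033 0 0 0 -.001;-.4 .003 .033 0 0 0 -.001;-.4 .003 .033 0 0 0 -.001",
)

```text
clock: 38.3
position: [0.5305, -0.3058, 0.0223]
ee_rot: [3.138, -0.027, 0.003]
force: [-1.8, -6.5, 4.1]
width: 0.704
```

jog_arm(
  commands="-.4 .003 .033 0 0 0 -.001;-.4 .003 .033 0 0 0 -.001;-.4 .003 .033 0 0 0 -.001;-.4 .003 .033 0 0 0 -.001;-.4 0 0 0 0 0 0",
)

```text
clock: 38.8
position: [0.5344, -0.2638, 0.0216]
ee_rot: [3.141, -0.063, 0.002]
force: [-0.7, -0.9, 0.3]
width: 0.7
```

```bash
sed -i "s/('scene','top')/('scene',)/" m.py; python3 m.py
```

```text
[ 0.5344 -0.2638  0.0216] -2.4 [-0.7 -0.9  0.3] 38.8
scene [ 533.  -198.5   91.2  112.3   87.8]
```

jog_arm(
  commands="-.4 0 .023 0 0 0 0;-.4 0 .023 0 0 0 0;-.4 0 .023 0 0 0 0;-.4 0 .023 0 0 0 0;-.4 0 0 0 0 0 0",
)

```text
clock: 39.35
position: [0.5338, -0.2363, 0.021]
ee_rot: [-3.141, 0.065, -0.0]
force: [1.0, -1.0, 0.8]
width: 0.699
```

jog_arm(
  commands="-.4 0 -.04 0 0 0 0;-.4 0 -.05 0 0 0 0;-.4 0 0 .1 0 0 0;-.4 0 0 .12 0 0 0;-.4 0 0 .12 0 0 0",
)

```text
clock: 39.85
position: [0.5327, -0.2657, 0.1238]
ee_rot: [3.141, -0.069, -0.002]
force: [0.8, 0.7, -0.4]
width: 0.702
```

```bash
sed -i "s/('scene',)/('scene','top')/" m.py; python3 m.py
```

```text
[ 0.5327 -0.2657  0.1238] -2.6 [ 0.8  0.7 -0.4] 39.85
scene [ 531.6 -175.8  101.1  113.8   87.1]
top [ 563.8 -150.3   44.4   51.4    1.2]
```

jog_arm(
  commands="1 -.0398 .137 .063 0 0 .0167;1 -.0398 .137 .063 0 0 .0167;1 -.0398 .137 .063 0 0 .0167;1 -.0398 .137 0 0 0 .0167;1 -.0398 .137 0 0 0 .0167",
)

```text
clock: 40.45
position: [0.4736, -0.0579, 0.1797]
ee_rot: [3.049, 0.756, 0.001]
force: [0.3, 0.5, -0.5]
width: 0.314
```

jog_arm(
  commands="1 -.0398 .137 0 0 0 .0167;1 -.0398 .137 0 0 0 .0167;1 -.0398 .137 0 0 0 .0167;1 -.0398 .137 0 0 0 .0167;1 -.0398 .137 0 0 0 .0167",
)

```text
clock: 40.95
position: [0.4139, 0.1478, 0.1795]
ee_rot: [-2.749, -1.521, 0.0]
force: [0.5, 0.5, 0.5]
width: 0.005
```

jog_arm(
  commands="1 -.0398 .137 0 0 0 .0167;1 -.0398 .137 0 0 0 .0167;1 -.0398 .137 0 0 0 .0167;1 -.0398 .137 0 0 0 .0167;1 -.0398 .137 0 0 0 .0167",
)

```text
clock: 41.45
position: [0.3545, 0.3534, 0.1793]
ee_rot: [-2.261, -2.182, 0.001]
force: [0.9, 0.1, 1.2]
width: 0.001
```

jog_arm(
  commands="1 0 0 0 0 0 0;1 0 0 0 0 0 0;1 0 0 0 0 0 0;1 0 0 0 0 0 0;1 0 0 0 0 0 0",
)

```text
clock: 41.95
position: [0.3552, 0.3515, 0.1797]
ee_rot: [-2.266, -2.175, 0.0]
force: [-0.6, 0.5, -0.7]
width: 0.006
```

```bash
python3 chk.py '[(.628,.13),(.612,.225),(.614,.034)]';python3 - <<'E'
from fit import *
for n in('scene','top'):
    d=load(n);print(meter(d));P=cloud(d)
    m=(P[...,2]>.03)&(P[...,2]<.12)&(abs(P[...,0]-.44)<.07)&(abs(P[...,1]-.352)<.035)
    q=P[m];t=q[q[:,2]>q[:,2].max()-.014];print(q.min(0),q.max(0),t.mean(0),t.min(0),t.max(0))
im=cv2.cvtColor(load('scene')['pixels'],cv2.COLOR_RGB2BGR);cv2.imwrite('pics/k1.png',im)
E
```

```text
[0.3552 0.3515 0.1797] -272.3 0.006 [-1.31  0.3   0.54  1.97 -0.19  0.92  0.85] 41.95
scene [629.81 128.69 -73.07  22.03 417.  ] ztop 0.1198
scene [613.18 223.71  96.9   18.95 423.  ] ztop 0.1209
scene [615.01  33.25  94.58  19.6  407.  ] ztop 0.1198
top [628.36 130.62 107.27   9.81 328.  ] ztop 0.1222
top [611.45 225.34 -82.99  13.27 345.  ] ztop 0.1213
top [613.75  35.03 -83.11  12.53 321.  ] ztop 0.1229
[ 531.6 -175.3  101.5  115.1   87.2]
[0.40135868 0.33602529 0.03006451] [0.47221276 0.36706716 0.10239752] [0.41290407 0.35104175 0.0940897 ] [0.40135868 0.34036356 0.08843895] [0.42421893 0.36464519 0.10239752]
[ 530.  -173.4  100.1  111.1   88. ]
[0.39531981 0.33718284 0.03001922] [0.46233234 0.37268597 0.10101351] [0.40709283 0.35121538 0.09455497] [0.39531981 0.34010728 0.08721141] [0.41827467 0.36274481 0.10101351]
```

View pics/k1.png

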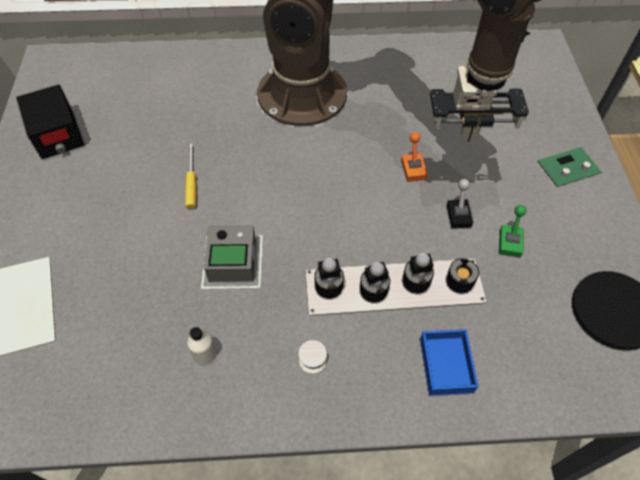

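The picture confirms the meter is inside the outline at (231,255), and three lamps are locked in the row. The black switch at (460,205) still leans towards the robot. I throw it now.

jog_arm(
  commands="1 0 0 -.1 0 0 0;1 0 0 -.12 0 0 0;1 0 0 -.1 0 0 0;1 0 0 0 0 0 0;1 .03 0 0 0 0 0",
)

```text
clock: 42.55
position: [0.363, 0.3524, 0.084]
ee_rot: [-2.263, -2.179, 0.003]
force: [-0.6, -1.0, 0.2]
width: 0.006
```

jog_arm(
  commands="1 .035 0 0 0 0 0;1 .035 0 0 0 0 0;1 .035 0 0 0 0 0;1 .035 0 0 0 0 0;1 .035 0 0 0 0 0",
)

```text
clock: 43.05
position: [0.4172, 0.3527, 0.084]
ee_rot: [-2.264, -2.178, -0.001]
force: [-0.9, -0.2, 1.4]
width: 0.007
```

jog_arm(
  commands="1 .03 0 0 0 0 0;1 .03 0 0 0 0 0;1 .03 0 0 0 0 0;1 0 0 0 0 0 0;1 0 0 0 0 0 0",
)

```text
clock: 43.55
position: [0.4433, 0.3524, 0.0835]
ee_rot: [2.264, 2.177, -0.0]
force: [-1.0, -0.9, -0.3]
width: 0.007
```

```bash
cat > sw.py <<'E'
from fit import *
s=status.observe();print(s['position'].round(4),s['force'].round(1))
for n in('scene','top'):
    d=snap(n);P=cloud(d)
    m=(P[...,2]>.03)&(P[...,2]<.12)&(abs(P[...,0]-.46)<.06)&(abs(P[...,1]-.352)<.035)
    q=P[m];t=q[q[:,2]>q[:,2].max()-.014];print(n,t.mean(0),t.min(0),t.max(0))
E
python3 sw.py
```

```text
[0.4433 0.3524 0.0835] [-1.  -0.9 -0.3]
scene [0.4535617  0.34922809 0.11205366] [0.43780536 0.33270769 0.10589012] [0.45787759 0.36811037 0.11980974]Traceback (most recent call last):
  File "sw.py", line 6, in <module>
    q=P[m];t=q[q[:,2]>q[:,2].max()-.014];print(n,t.mean(0),t.min(0),t.max(0))
                      ~~~~~~~~~~^^
    return umr_maximum(a, axis, None, out, keepdims, initial, where)
ValueError: zero-size array to reduction operation maximum which has no identity
```

jog_arm(
  commands="1 .015 0 0 0 0 0;1 .015 0 0 0 0 0;1 .015 0 0 0 0 0;1 0 0 0 0 0 0;1 0 0 0 0 0 0",
)

```text
clock: 44.15
position: [0.4487, 0.3529, 0.0829]
ee_rot: [-2.254, -2.177, 0.018]
force: [-25.8, -1.8, 19.2]
width: 0.004
```

jog_arm(
  commands="1 .01 0 0 0 0 0;1 0 0 0 0 0 0;1 0 0 0 0 0 0;1 0 0 0 0 0 0;1 0 0 0 0 0 0",
)

```text
clock: 44.65
position: [0.4491, 0.3529, 0.0828]
ee_rot: [-2.251, -2.176, 0.023]
force: [-33.6, -2.6, 26.5]
width: 0.007
```

```bash
python3 - <<'E'
from fit import *
d=snap('scene');im=cv2.cvtColor(d['pixels'],cv2.COLOR_RGB2BGR);u,v=proj(d,[.45,.35,.06]).astype(int);cv2.imwrite('pics/s1.png',cv2.resize(im[v-45:v+45,u-60:u+60],None,fx=5,fy=5,interpolation=cv2.INTER_CUBIC))
P=cloud(d);w=P[v-45:v+45,u-60:u+60]
print(proj(d,[.477,.351,.09])-[u-60,v-45])
E
```

```text
[66.08358333 47.33670803]
```

View pics/s1.png

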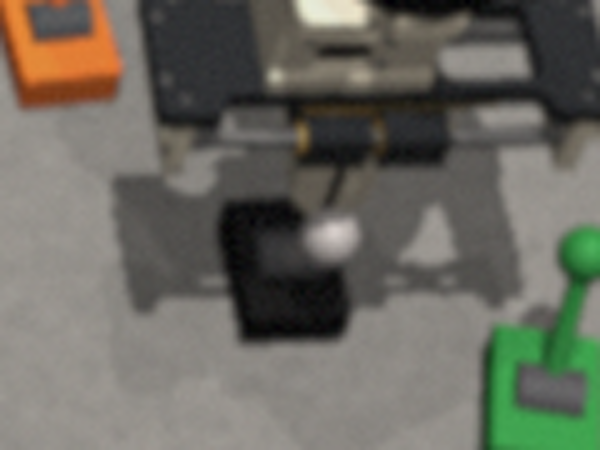

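The lever is against its stop: the ball at crop (331,238) matches the predicted on position. I back off, retreat and run the last check.

jog_arm(
  commands="1 -.03 0 0 0 0 0;1 -.06 0 0 0 0 0;1 -.1 0 0 0 0 0;1 0 0 .1 0 0 0;1 0 0 .1 0 0 0",
)

```text
clock: 45.2
position: [0.4014, 0.3523, 0.1439]
ee_rot: [2.263, 2.179, -0.003]
force: [0.3, 1.0, 0.7]
width: 0.003
```

jog_arm(
  commands="1 -.06 0 .12 0 0 0;1 -.06 0 .12 0 0 0;1 0 0 0 0 0 0;1 0 0 0 0 0 0;1 0 0 0 0 0 0",
)

```text
clock: 45.7
position: [0.3666, 0.3522, 0.215]
ee_rot: [2.264, 2.178, -0.001]
force: [0.1, -0.8, -0.5]
width: 0.008
```

```bash
python3 chk.py '[(.628,.13),(.612,.225),(.614,.034)]';python3 - <<'E'
from fit import *
for n in('scene','top'): print(meter(load(n)))
im=cv2.cvtColor(load('scene')['pixels'],cv2.COLOR_RGB2BGR);cv2.imwrite('pics/z1.png',im)
E
python3 sw.py
```

```text
[0.3666 0.3522 0.215 ] 87.8 0.008 [-1.31  0.27  0.56  1.9  -0.17  1.01  0.85] 45.7
scene [629.81 128.71 -73.02  20.46 420.  ] ztop 0.1213
scene [613.25 223.46 -83.24  15.33 427.  ] ztop 0.121
scene [615.09  33.22 -84.28  21.31 404.  ] ztop 0.1206
top [628.27 130.64 -72.68  11.9  328.  ] ztop 0.122
top [611.56 225.41  97.87  11.46 343.  ] ztop 0.1216
top [613.71  35.02 -83.23  11.48 323.  ] ztop 0.1223
[ 531.8 -176.   100.8  114.1   87.3]
[ 530.  -174.    99.2  111.2   87.6]
[0.3667 0.352  0.2146] [-0.2 -0.6  0. ]
scene [0.47565248 0.35021031 0.09109419] [0.4627659  0.33840679 0.0847748 ] [0.48574057 0.36287022 0.0987379 ]
top [0.46863661 0.35211513 0.09248788] [0.45779869 0.34073044 0.08682558] [0.48145577 0.36431326 0.1007783 ]
```

View pics/z1.png

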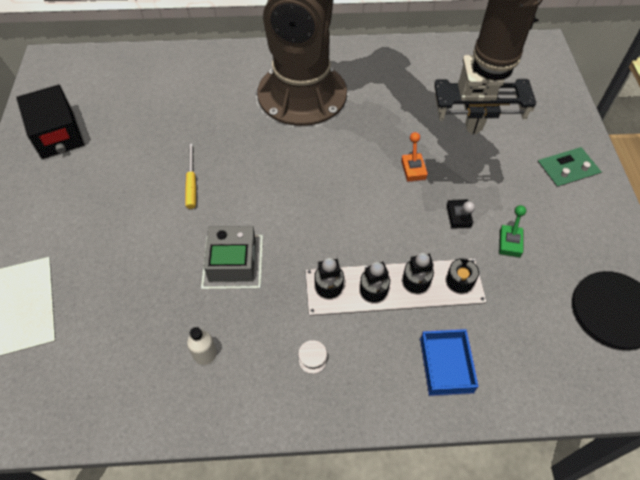

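```bash
python3 -c "
from cell import arm
print(arm.sign_off())"
```

```text
the job is handed in; nothing more can be done
None
```

The job is handed in at about 46 s on the robot's clock. All three lamp modules on the bench are locked, the meter is in its outline, and the black power switch is on.

Last checks before handing in, from both cameras:
- **Lamps:** each sits within about 1.5 mm of its socket centre, a quarter turn from the slots to within about 2–4°. The lens tops were about 37 mm higher than on the bench, which is where a locked module should be. The fourth socket is empty.
- **Meter:** its centre is within about 2 mm of the outline centre and it is square to within 1°. I saw no sign of a knock in the checks between placing it and handing in.
- **Switch:** pushed against its stop at about 34 N. Its tip moved about 62 mm and came to rest at nearly its starting height, as a full throw should. I could not read the joint angle itself.
- **Other things:** the screwdriver, spool, bottle and the green and orange switches look unmoved in the last picture. I did not measure them.

**Problems:** My first grasp of the first lamp missed because I lifted before the fingers had finished closing. The lamp was not disturbed, and I repeated the grasp with a longer wait. The two cameras disagreed by 1–2 mm throughout, so the lamp figures use their average.

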